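# Send on the cup that stands mouth up

### The job

Two fired clay cups wait on the steel bed of the two-way pusher table, one on each side of the pusher: one stands mouth up, the other mouth down. Using only the spring-centred valve lever, push the mouth-up cup outwards until the whole of its foot is on the wooden board at its side, hold the lever over there for a good second, then let the lever and pusher come back to the middle. Do not touch the cups or the pusher, and leave the mouth-down cup, and the steel plug and half brick lying beside the lever, where they are.

Things in the scene. Friction and masses are not known exactly. Their poses are not given: they have to be found in the camera images.
- machine: The fixed two-way pusher table. Origin on the work surface under the lever's pivot; x points away from the robot (within 0.3 rad), y left, z up. A steel foot plate (100 x 460 mm, 12 mm high) with a pale blue valve block (75 x 70 mm; its pivot cheeks, at x = -22 and +22 mm, reach 95 mm above the work surface) carries the lever; the bed lies behind.
- bed (a point): Middle of the bed's top, 40 mm above the work surface, 150 mm beyond the machine's origin along its x; same axes. Plain steel out to 115 mm either side along y (160 mm deep in x), then a wooden board on either side, from 115 to 265 mm out (180 mm deep). The rail behind the bed (125 mm beyond this point) is up to 90 mm above the work surface.
- lever (a joint): Angle (rad) of the valve lever, hinged along the machine's x, 85 mm above the work surface. 0 = upright, positive = leaning to machine +y; stops at -0.65 and +0.65. Sprung to upright: about 15 N at the knob near a stop. The pusher goes with it to the same side; at 0.58 or beyond a cup's whole foot is on its board. Let go anywhere, both recentre within about 3 s.
- lever_knob (a point): Centre of the lever's black ball knob (36 mm diameter), 140 mm from the pivot along a 16 mm thick steel rod; upright it stands 225 mm above the work surface, above the machine's origin. It moves sideways 85 mm and down 29 mm at either stop.
- pusher (a joint): Travel (m) of the pusher along the machine's y: 0 = middle of the bed, positive to +y. It follows the lever at 0.2 m per rad, within a few mm. A dark steel block, 25 mm wide along y, 80 mm along x, 30 mm high, centred at machine x = 150 mm, driven from the rail behind by an arm.
- cup_up: The clay cup that stands mouth up (an open mouth is seen from above): 90 mm tall, 76 mm foot, 90 mm rim. Origin at the centre of its underside. It starts on the steel bed, about 70 mm to the left or to the right of the pusher's middle. The whole of its foot is on the board when its origin is more than 153 mm out along the machine's y.
- cup_down: The same kind of cup standing mouth down (a closed flat foot is seen from above, no opening), on the other side of the pusher. Origin at the centre of its underside, here the plane of its mouth. To be left alone.
- die: A bystander: stepped steel die plug, 48 mm diameter, 50 mm tall, on the machine's foot plate left of the lever. Origin at the middle of its underside.
- halfbrick: A bystander: half a brick, 70 x 90 x 50 mm, on the foot plate right of the lever. Origin at the middle of its underside.
Mind the look-alikes: they are no part of the job. What is shaped like the cup_up but turquoise is not meant.

How it is judged:
By the outcome, as a careful person would: the job done as asked, in the order asked, and still so for the second after the job is handed in, with the robot touching nothing.
It also fails if it takes over 48 s, if anything falls off the work surface, if the arm or the gripper's body presses on something with over 40 N, if the wrist force passes 120 N, or if a joint passes its speed limit or range.

### The arm

A 6-joint arm with a two-finger parallel gripper is mounted at the origin on the work surface. World frame = base frame: x ahead of the robot, y to its left, z up, the work surface at z = 0. Lengths are in m, angles in rad, forces in N, time in s.
With the tool pointing down it reaches from about 0.35 to 1 m from the base axis. Payload 7.1 kg.
Tool frame: the origin (TCP) lies between the finger pads; the fingertips stand 22 mm ahead of it and the grasp point (between the pads) lies 3 mm ahead of it; z points along the fingers, y is the line along which they close (so a half turn about z gives the same grasp; the last joint's range is limited). The gripper opens to 85 mm and grips with 20 to 120 N. Pads are 22 mm wide; open, the fingers measure 114 mm over their backs; the gripper's body (76 mm by 85 mm) begins 54 mm behind the grasp point. The pads swing forward as they close: fully open they stand 13 mm farther back than shut.
Start: joints at [-1.216, 0.423, 1.63, -0, 1.089, -0.019], TCP at [0.228, -0.582, 0.253] pointing down, gripper open.
Joint ranges: [-3, 3], [-0.9, 2.11], [0.09, 2.58], [-1.31, 4.45], [0.11, 2.69], [-2.54, 2.54]. Speed limits (rad/s): [2.39, 2.39, 3.01, 3.14, 3.14, 3.14].

### API

Orientations are given as a rotation vector (axis times angle).
In Python, from rig import manip gives the robot as it stands. The module is installed in compiled form; this text tells all that it offers. Calls block until the motion is done:
- manip.move_to(position, orientation): joint-space move of the TCP to a pose.
- manip.servo_line(position, orientation=None, rate=0.15): straight line of the TCP; orientation=None keeps the orientation; rate is the mean speed in m/s.
- manip.set_joints(angles): joint-space move.
- manip.command_gripper(opening, f_grip=None): finger opening in m; f_grip is the grip in N (None keeps the last); returns when the fingers have stopped.
- manip.hold(seconds).
- manip.solve_ik(position, orientation): joint angles nearest the present ones, or None.
- manip.camera(name): name is "scene" or "side" or "wrist"; returns a dict with "image" (480x640x3 uint8, red, green, blue), "fx", "fy", "cx", "cy" (pixels), "cam_to_world" (4x4, takes a point from camera to world coordinates); the wrist camera has in their place "mount" (4x4, takes a point from camera to tool coordinates, whose origin is the TCP and whose axes are the flange's). Camera axes: x right, y down, z forward; pixel columns grow to the right and rows downward; lengths in m; the calibration is good to about 2 mm. The wrist camera is an equidistant fisheye: a pixel r from the principal point sees the ray r / f radians off the axis. A picture is of the moment at which its call begins: read the wrist's pose just before it. There is no depth.
A pose or a line that the arm cannot do raises manip.IKError and nothing moves.
- manip.sign_off(): hands the job in; it is judged then, once.
Readings, each from a call of its own:
- manip.get_time(): time.
- manip.get_joint_positions(): joint angles.
- manip.get_joint_vel(): joint speeds.
- manip.get_tau(): joint torques, N m.
- manip.get_position(): TCP position.
- manip.get_ee_rot(): TCP orientation.
- manip.get_contact_force(): force on the tool from outside, world axes, zero at the start.
- manip.get_torque(): the same for the moment, N m.
- manip.get_width(): finger opening in m.
- manip.get_grip_force(): force on a finger pad.
Only numpy, scipy, OpenCV 4.12 (cv2) and the standard library are available. Lean on these libraries where they do the work, as an engineer would, in place of code of your own. Each camera call takes 0.05 s, during which the arm holds its last target. There are 200 camera calls.

## Working session

There is one attempt and no reset: what is moved stays moved. The work goes in short steps, each a Python script; the robot and the scene stay as the last script left them, time stands still between calls to the robot, and variables do not carry over. Pictures are saved under pics/ and viewed, at most 10 in all, crops included, and the job is handed in when it is done.

```bash
mkdir -p pics
python3 - <<'E'
from rig import manip
import cv2, numpy as np, pickle
d={}
for n in("scene","side"):
    c=manip.camera(n); d[n]=c; cv2.imwrite(f"pics/{n}0.png",c["image"][:,:,::-1])
    print(n,c["fx"],c["fy"],c["cx"],c["cy"],np.round(c["cam_to_world"],3).tolist())
pickle.dump(d,open("d0.pkl","wb"))
print(manip.get_time(),manip.get_ee_rot())
E
```

```text
scene 480.97007378376003 480.97007378376003 320.34521624852556 238.75945955665472 [[-0.686, 0.591, -0.424, 0.948], [0.727, 0.559, -0.399, 0.498], [0.001, -0.582, -0.813, 1.026], [0.0, 0.0, 0.0, 1.0]]
side 447.2259835325284 447.2259835325284 313.04582507947754 242.29536650358008 [[0.935, -0.224, 0.275, 0.288], [-0.354, -0.592, 0.724, -0.496], [0.0, -0.774, -0.633, 0.668], [0.0, 0.0, 0.0, 1.0]]
0.1 [-3.08550602e+00 -5.83501807e-01  3.91710743e-04]
```

View pics/scene0.png

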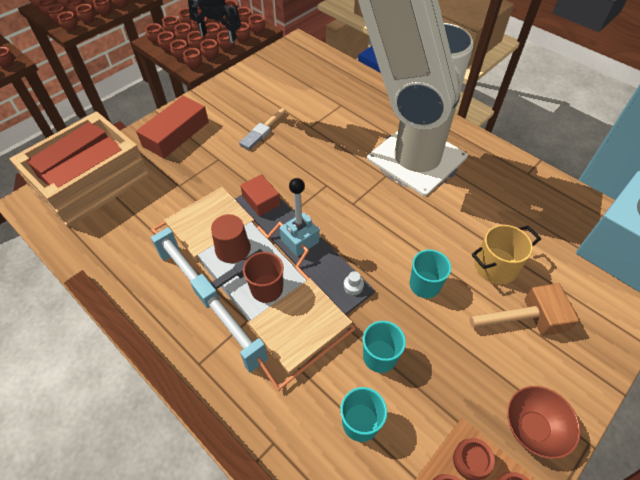

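View pics/side0.png

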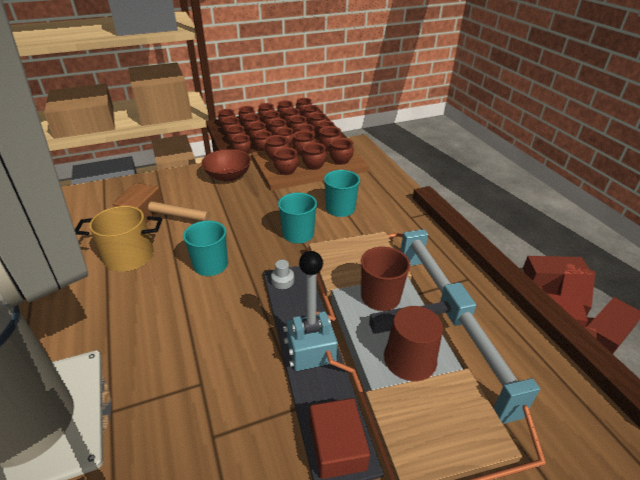

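The mouth-up clay cup is at scene (264,277) / side (384,275), on the die's side, which is machine left (+y). The mouth-down cup is at scene (230,238) / side (414,340). The knob is at scene (297,186) / side (311,263).

Things that could be mistaken for cup_up:
- the turquoise cups at scene (430,274), (384,347) and (363,414)
- the clay bowl at (544,423) and the small pots at (474,458)
- the mouth-down cup at (230,238)

I choose (264,277) and check it in a crop.

```bash
cat > h.py <<'E'
import numpy as np, cv2
def ray(c,uv):
    T=c["cam_to_world"]; d=T[:3,:3]@np.array([(uv[0]-c["cx"])/c["fx"],(uv[1]-c["cy"])/c["fy"],1.])
    return T[:3,3],d/np.linalg.norm(d)
def plane(c,uv,z):
    o,d=ray(c,uv); return o+d*(z-o[2])/d[2]
def tri(a,ua,b,ub):
    A=np.zeros((3,3));r=np.zeros(3);R=[ray(a,ua),ray(b,ub)]
    for o,d in R:
        P=np.eye(3)-np.outer(d,d);A+=P;r+=P@o
    x=np.linalg.solve(A,r); return x,[np.linalg.norm((np.eye(3)-np.outer(d,d))@(x-o)) for o,d in R]
def knob(img,uv,w=28):
    u,v=map(int,uv);m=(img[v-w:v+w,u-w:u+w].max(2)<45).astype(np.uint8)
    m=cv2.morphologyEx(m,cv2.MORPH_OPEN,np.ones((5,5),np.uint8))
    n,l,s,c=cv2.connectedComponentsWithStats(m)
    i=1+np.argmin(np.linalg.norm(c[1:]-w,axis=1)); return c[i]+[u-w,v-w],s[i]
E
python3 - <<'E'
import pickle,cv2,numpy as np
from h import *
d=pickle.load(open("d0.pkl","rb"));S,D=d["scene"],d["side"]
ks,a=knob(S["image"],(297,186));kd,b=knob(D["image"],(311,263));print(ks,a,kd,b)
print("knob",tri(S,ks,D,kd))
# board masks: front edge corners by hand
for z,pts in((.04,[(222,190),(353,323),(283,375)]),):
    for p in pts: print(p,plane(S,p,z).round(4))
crop=S["image"][170:390,150:390,::-1]
c2=D["image"][220:480,250:550,::-1]
h=np.hstack([cv2.resize(crop,(400,367)),cv2.resize(c2,(400,347),interpolation=2)[:347] if 0 else cv2.resize(c2,(400,367))])
cv2.imwrite("pics/crop1.png",h)
E
```

```text
[297.34375   186.4921875] [ 22  22  13  13 128] [310.22300469 262.51877934] [ 17  16  22  24 426]
knob (array([ 0.46066964, -0.03067594,  0.22333015]), [np.float64(0.0004562707020043937), np.float64(0.0004562707020043312)])
(222, 190) [ 0.4995 -0.2914  0.04  ]
(353, 323) [0.5529 0.227  0.04  ]
(283, 375) [0.7435 0.1987 0.04  ]
```

View pics/crop1.png

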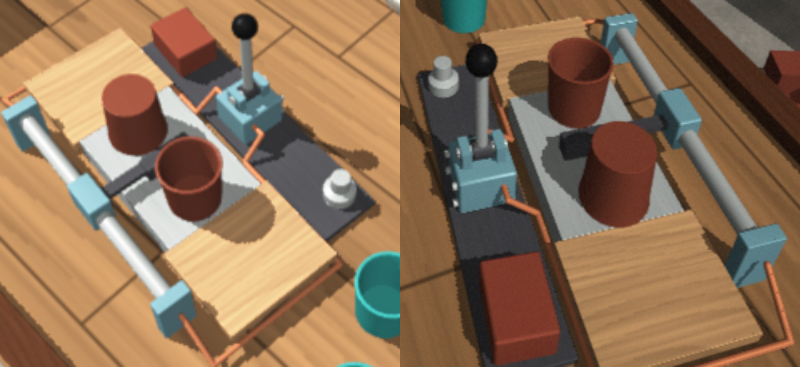

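The crop confirms it: the cup with an open mouth is at crop (188,165), scene (263,269), on the die side. The closed-foot one is at crop (132,95). So the lever goes to machine +y. Next I refine the yaw and move above the knob.

Run:
```python
import pickle,cv2,numpy as np
from h import *
from scipy.spatial.transform import Rotation as R
from rig import manip
d=pickle.load(open("d0.pkl","rb"));S,D=d["scene"],d["side"]
def yaw(v): return np.arctan2(-v[0],v[1])
f=lambda p,z:plane(S,p,z)[:2]
ys=[yaw(f((351,326),.04)-f((226,188),.04)), yaw(f((287,369),.04)-f((165,219),.04)), yaw(f((253,355),.07)-f((164,244),.07))]
# side view rail brackets, two-view
a,_=tri(S,(253,355),D,(414,247));b,_=tri(S,(164,244),D,(516,398));ys.append(yaw(a-b))
print(np.round(ys,3),a.round(3),b.round(3))
psi=float(np.median(ys))
k=np.array([.4607,-.0307,.2233])
X=np.array([np.cos(psi),np.sin(psi),0]);Y=np.array([-X[1],X[0],0])
r=tri(S,(264,264),D,(386,262))[0]-k   # cup rim centre
print("psi",psi,"cup mach xyz",r@X,r@Y,r[2]+k[2])
for s in(1,-1):
    M=np.c_[s*X,-s*Y,[0,0,-1]];o=R.from_matrix(M).as_rotvec()
    print(s,o,np.round(manip.solve_ik(k+[0,0,.12],o),3))
```

```text
[-0.142 -0.122 -0.112 -0.112] [0.758 0.123 0.046] [ 0.716 -0.251  0.048]
psi -0.11674381455894008 cup mach xyz 0.15278896525572075 0.06576434352891647 0.13482402423264644
1 [ 3.13624203 -0.18327663  0.        ] [-0.092  0.071  1.88   0.     1.191  1.595]
-1 [0.18327663 3.13624203 0.        ] [-0.092  0.071  1.88  -0.     1.191 -1.546]
```

```bash
cat >> h.py <<'E'
from scipy.spatial.transform import Rotation as R
psi=-.12; X=np.array([np.cos(psi),np.sin(psi),0]);Y=np.array([-X[1],X[0],0])
K=np.array([.4607,-.0307,.2233]); O=R.from_matrix(np.c_[-X,Y,[0,0,-1]]).as_rotvec()
def at(th,dy=0): # TCP with grasp point at knob centre for lever angle th
    return K+Y*(.14*np.sin(th)+dy)+np.array([0,0,.14*(np.cos(th)-1)+.003])
E
python3 - <<'E'
from h import *; from rig import manip
manip.move_to(at(0)+[0,0,.11],O)
p=manip.get_position();print(manip.get_time(),p,manip.get_contact_force())
c=manip.camera("wrist");cv2.imwrite("pics/w1.png",c["image"][:,:,::-1])
Rt=R.from_rotvec(manip.get_ee_rot()).as_matrix();m=c["mount"]
q=np.linalg.inv(m)@np.r_[Rt.T@(K-p),1];q=q[:3];t=np.arccos(q[2]/np.linalg.norm(q));e=q[:2]/np.linalg.norm(q[:2])
print("predicted knob px",c["cx"]+c["fx"]*t*e[0],c["cy"]+c["fy"]*t*e[1])
E
```

```text
2.2667 [ 0.46082562 -0.03119213  0.33623119] [-0.00842536  0.73580052 -0.2038197 ]
predicted knob px 318.4906714744669 244.6246418988397
```

View pics/w1.png

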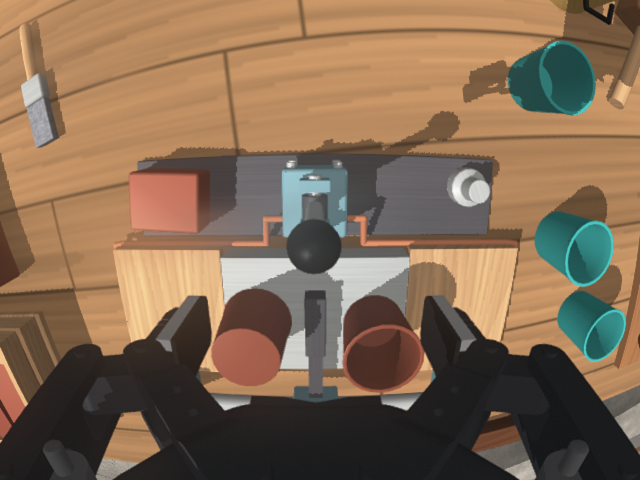

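The knob sits at (314,246) against a predicted (318,245), so it is about 1–2 mm off, and the machine axes line up with the image. The mouth-up cup at (382,355) is on the die (+y) side. I'll descend and push.

```bash
cat >> h.py <<'E'
def look(manip,th,tag=None):
    C={}
    for n in("scene","side"):
        C[n]=manip.camera(n)
        if tag: cv2.imwrite(f"pics/{tag}_{n}.png",C[n]["image"][:,:,::-1])
    return C
E
python3 - <<'E'
from h import *; from rig import manip
dz=np.array([0,0,-.004])
manip.servo_line(at(0)+dz,rate=.12)
print(manip.get_contact_force())
manip.command_gripper(.044,20); print(manip.get_width(),manip.get_grip_force(),manip.get_contact_force())
manip.servo_line(at(.30,.004)+dz,rate=.05)
print(manip.get_contact_force()@Y)
manip.servo_line(at(.61,.004)+dz,rate=.04)
print(manip.get_contact_force()@Y,((manip.get_position()-K)@Y),manip.get_time(),manip.get_width())
look(manip,0,"push")
a=cv2.imread("pics/push_scene.png")[160:400,140:400];b=cv2.imread("pics/push_side.png")[160:420,240:520]
cv2.imwrite("pics/push.png",np.hstack([cv2.resize(a,(400,370)),cv2.resize(b,(400,370))]))
E
```

```text
[ 0.32190314  1.05420982 -0.24399952]
0.0439040552761432 0.0 [-0.66486752 -0.26009183 -0.74195534]
-4.235641055214082
-10.879029076926852 0.08321309909187331 6.2 0.04408174870538043
```

View pics/push.png

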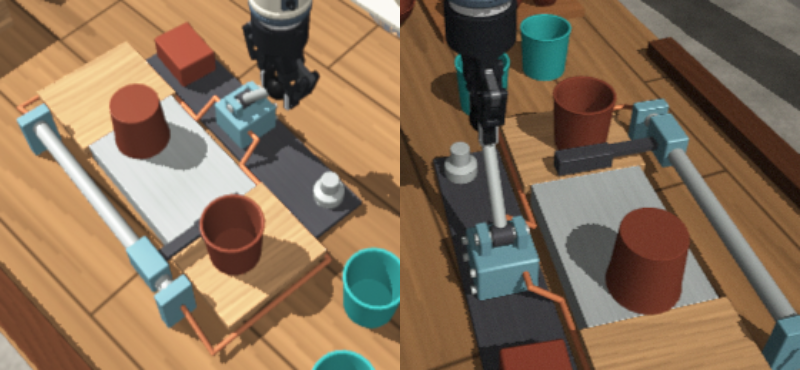

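The mouth-up cup is now on the left board (crop (232,235)), the die is untouched and the mouth-down cup is still at its place. I'll measure the cup, press slightly further for margin and hold.

Run:
```python
from h import *; from rig import manip
dz=np.array([0,0,-.004])
manip.servo_line(at(.61,.0065)+dz,rate=.04)
print(manip.get_contact_force()@Y,((manip.get_position()-K)@Y))
manip.hold(1.6)
C=look(manip,0,"hold")
r=tri(C["scene"],(290.8,306),C["side"],(368.8,228.9));print("cup",(r[0]-K)@X,(r[0]-K)@Y,r[0][2],r[1])
print(manip.get_contact_force()@Y,((manip.get_position()-K)@Y),manip.get_time())
```

```text
-22.018354081260014 0.08402247756898656
cup 0.1642893913408237 0.18066019747018805 0.1214583516867777 [np.float64(0.0005833622089822692), np.float64(0.0005833622089823998)]
-21.016211591468355 0.08397914160108319 8.25
```

The force jumped to 21 N, so the lever is on its stop, and it was held there 1.6 s. The cup is 0.18 m out. Now I return the lever, release it and check.

Run:
```python
from h import *; from rig import manip
dz=np.array([0,0,-.004])
manip.servo_line(at(.30,.004)+dz,rate=.05)
manip.servo_line(at(0)+dz,rate=.05)
manip.hold(.5);print(manip.get_contact_force())
manip.command_gripper(.085);print(manip.get_width(),manip.get_contact_force())
manip.servo_line(at(0)+[0,0,.13],rate=.12)
manip.hold(3)
C=look(manip,0,"end")
p=manip.get_position()
c=manip.camera("wrist");cv2.imwrite("pics/w2.png",c["image"][:,:,::-1])
print(manip.get_time())
a=C["scene"]["image"][160:400,140:400,::-1];b=c["image"][:,:,::-1]
cv2.imwrite("pics/end.png",np.hstack([cv2.resize(a,(320,296)),cv2.resize(b,(395,296))]))
```

```text
[ 0.28500804 -0.25684772 -0.31404308]
0.0848374963484432 [ 0.27368308 -0.00750642 -0.06509544]
15.775
```

View pics/end.png

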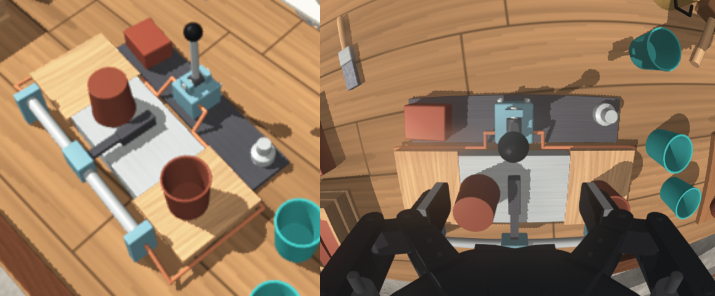

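The lever is upright and the pusher is centred. The mouth-up cup stands on the left board (crop (187,188)), and the mouth-down cup, die and brick are unmoved. Handing in.

```bash
python3 -c "
from rig import manip
print(manip.sign_off())"
```

```text
the job is handed in; nothing more can be done
None
```

I handed the job in at about 16 s on the robot's clock: the mouth-up cup stands on the left board (about 0.18 m out), the lever was held at its stop for 1.6 s, lever and pusher are back in the middle, and the mouth-down cup, plug and half brick look unmoved in the final picture.

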